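Change the air over at the bench manifold

ROBOT

A 7-joint arm with a two-finger parallel gripper is mounted at the origin on the work surface; the furniture and walls round the work are solid. World frame = base frame: x ahead of the robot, y to its left, z up, the work surface at z = 0. Lengths are in m, angles in rad, forces in N, time in s.
With the tool pointing down it reaches from about 0.4 to 0.85 m from the base axis. Payload 4.5 kg.
Tool frame: the origin (TCP) lies on the front face of the gripper's body, between the roots of the fingers; the fingertips stand 73 mm ahead of it and the grasp point (between the pads) lies 54 mm ahead of it; z points along the fingers, y is the line along which they close (so a half turn about z gives the same grasp; the last joint's range is limited). The gripper opens to 85 mm and grips with 20 to 120 N. Pads are 22 mm wide; open, the fingers measure 114 mm over their backs; the gripper's body (76 mm by 85 mm) begins 54 mm behind the grasp point. The pads swing forward as they close: fully open they stand 13 mm farther back than shut.
Start: joints at [1.285, 0.689, -0.195, 1.565, 0.157, 0.902, -0.215], TCP at [0.197, -0.593, 0.304] pointing down, gripper open.
Joint ranges: [-3.01, 3.01], [-0.46, 2.08], [-1.47, 1.51], [0.13, 2.56], [-1, 4.14], [0.04, 2.09], [-2.66, 2.66]. Speed limits (rad/s): [2.57, 2.57, 3.14, 3.14, 3.14, 3.14, 3.14].

INTERFACE

Orientations are given as a rotation vector (axis times angle).
In Python, from cell import * gives the robot as it stands.
- The arm moves only by the tool jog_arm, never from a script. Its argument "steps" is a list of rows, each a list of 3 entries, a list of its own where there are three numbers: the gripper command: -1 is shut, 1 is fully open, values between are in proportion, then the shift along the tool's x, y, z as a fraction of full scale, then the turn about the tool's z as a fraction of full scale. A call has 1 to 10 rows; each row is the pose to reach, as a shift and turn from the pose commanded when the call began, along the tool's axes at that moment; what a row does not reach only later rows make up. Full scale, the value 1, is 0.3 m for a shift and pi/2 rad for a turn. A row lasts 1/8 s, in which the tool goes at most 62.5 mm and 10.7 degrees, less where a joint would pass 70% of its speed; a pose out of reach is approached as far as the arm can. A call with a number of a shift or a turn outside -1 to 1 is refused whole. A call with a gripper value outside its range is refused whole. The fingers move at their own pace and stop on an object; the grip force is fixed at half the most. Time passes only in rows, so rows that repeat a pose let the fingers close. It gives the time, the measured TCP pose, the force, the opening and the grip force at its end, in the units of the state.
- observe(): the state, without advancing time (a new reading comes with each control period).
- capture(name): name is "scene" or "top" or "wrist"; returns (picture, depth): 384x512x3 uint8, blue, green, red; 384x512 float32, m along the optical axis (not along the pixel's ray), 0 where there is no reading.
- calibration(name): a dict with "K" (3x3 intrinsics, pixels), "distortion" ([k1, k2, p1, p2, k3] as OpenCV has them; the pictures are not rectified), "view" (4x4, takes a point from world to camera coordinates); the wrist camera has in their place "hand_eye" (4x4, takes a point from camera to tool coordinates, whose origin is the TCP and whose axes are the flange's). Camera axes: x right, y up, looking along -z (the intrinsics and any distortion apply to the point x, -y, -z); pixel columns grow to the right and rows downward; lengths in m; the calibration is good to about 2 mm. A picture is of the moment at which its call begins: read the wrist's pose just before it. calibration takes no time and is no camera call.
- job_done(): hands the job in; it is judged then, once.
The state is a dict: "time_s": time; "q": joint angles; "joint_vel": joint speeds; "joint_torque": joint torques, N m; "ee_pos": TCP position; "ee_rot": TCP orientation; "ft_force": force on the tool from outside, world axes, zero at the start; "ft_torque": the same for the moment, N m; "opening": finger opening in m; "grasp_force": force on a finger pad.
Only numpy, scipy, OpenCV 4.12 (cv2) and the standard library are available. Lean on these libraries where they do the work, as an engineer would, in place of code of your own. Each camera call takes 0.05 s, during which the arm holds its last target. There are 200 camera calls.

TASK

Change the compressed air over from one outlet of the bench manifold to the other: first shut the ball valve that is open (its lever lies along its outlet), then open the one that is shut (its lever lies across), so that the two are never open together. Take each lever all the way until you feel it press firmly on its own stop pin, since the stops are not all set to quite the same angle, but do not force it; leave the other things on the bench where they are.

Things in the scene. Friction and masses are not known exactly. Their poses are not given: they have to be found in the camera images.
- manifold: Fixed air manifold: plywood plate 125 x 260 x 12 mm, aluminium header pipe along its robot-side edge (55 mm from the valve axes, top 65 mm above the bench), two like brass ball valves with upright axes 90 mm left and right of the origin, which is at bench height. x: away from the robot, along the outlets; y: left. Each valve has a steel collar with two stop pins, clamped at its own untold angle.
- valve_run: The ball valve that is open at the start; it may stand at the left or right place. Fixed. Origin: on its upright turning axis, at bench height; x along its outlet hose tail (ends 50 mm from the axis, at most 66 mm high), z up. Its collar's two stop pins (9 mm thick, 32 mm from the axis, tops 99 mm high), one for open and one for shut, stand 90 degrees of lever travel apart.
- valve_spare: The like ball valve that is shut at the start, at the other place. Fixed. Origin, axes, collar and pins as for valve_run.
- grip_run (a point): Middle of the black plastic sleeve on valve_run's lever: 85 mm from the turning axis, 92 mm above the bench. The sleeve is 64 mm long (48 to 112 mm from the axis), 20 mm wide, 13 mm high (86 to 99 mm above the bench); x outward along the lever, z up. It is free all round and can be pushed sideways or pinched from above.
- grip_spare (a point): The same point on valve_spare's lever, with the same sizes and axes.
- lever_run (a joint): Angle of valve_run's lever, rad: 0 = along the outlet (open), growing clockwise seen from above to about 1.57 = square across, pointing right (shut). Starts at 0.16 to 0.30; its shut stop is met somewhere from 1.43 to 1.71. Stiff: 3 to 5 N sideways at the sleeve's middle turns it; it stays where left. A firm press on the stop is 9 N or more there; keep it under 30 N. The stop gives about 1 mm per 4 N.
- lever_spare (a joint): The same for valve_spare's lever. It starts at 1.27 to 1.41 and is to be turned anticlockwise until it meets its open stop, somewhere from 0.14 down to -0.14. Same stiffness and forces.
- offcut: Small loose block of wood, 35 x 90 x 22 mm, lying on the manifold's plate between the valves (top 34 mm above the bench); a bystander. Origin under its centre.
- sanding_block: Loose sanding block, 64 x 100 x 36 mm, on the bench to the left of the manifold; a bystander. Origin under its centre.
- goblet: Small loose wooden goblet, 78 mm across, 86 mm high, standing to the right of the manifold; a bystander. Origin under its centre.

How it is judged:
By the outcome, as a careful person would: the job done as asked, in the order asked, and still so for the second after the job is handed in, with the robot touching nothing.
It also fails if it takes over 69 s, if anything falls off the work surface, if the arm or the gripper's body presses on something with over 40 N, if the wrist force passes 120 N, or if a joint passes its speed limit or range.

## Working session

There is one attempt and no reset: what is moved stays moved. The work goes in short steps, Python scripts to look and compute and a tool call to move; the robot and the scene stay as the last step left them, time stands still between calls to the robot, and variables do not carry over. Pictures are saved under pics/ and viewed, at most 10 in all, crops included, and the job is handed in when it is done.

Besides the shell and the picture viewer there is one more tool, called after "Emit:" as name(argument=value, ...) on one line, values as JSON. jog_arm: Moves the arm, as the interface text tells. Shift numbers are shares of 0.3 m and turn numbers shares of pi/2 rad, none past 1 either way. Its arguments: {"type":"object","properties":{"steps":{"type":"array","items":{"type":"array"}}},"required":["steps"]}

```bash
mkdir -p pics; python3 - <<'E'
from cell import *
import cv2,numpy as np
s=observe();print(s['time_s'],s['ee_pos'],s['ee_rot'],s['opening'])
for n in("top","scene"):
    p,d=capture(n);cv2.imwrite(f'pics/{n}0.png',p);np.save(f'pics/{n}0.npy',d)
    c=calibration(n);print(n,{k:np.round(np.array(v),4).tolist() for k,v in c.items()})
E
```

```text
0.0 [ 0.19627833 -0.59283943  0.30306921] [-3.09973241e+00 -4.99973608e-01  6.25289793e-04] 0.08560276970597291
top {'K': [[369.4789, 0.0, 257.343], [0.0, 369.4789, 196.3908], [0.0, 0.0, 1.0]], 'distortion': [-0.1175, 0.0, 0.0, 0.0, 0.0], 'view': [[-0.0226, -0.9996, -0.0197, 0.0261], [0.9948, -0.0244, 0.099, -0.5008], [-0.0995, -0.0174, 0.9949, -1.2669], [0.0, 0.0, 0.0, 1.0]]}
scene {'K': [[367.1326, 0.0, 252.9713], [0.0, 367.1326, 193.47], [0.0, 0.0, 1.0]], 'distortion': [0.0301, 0.0, 0.0, 0.0, 0.0], 'view': [[-0.6525, -0.7576, 0.0162, 0.3028], [0.5991, -0.5026, 0.6233, -0.3361], [-0.464, 0.4164, 0.7818, -0.9635], [0.0, 0.0, 0.0, 1.0]]}
```

View pics/top0.png

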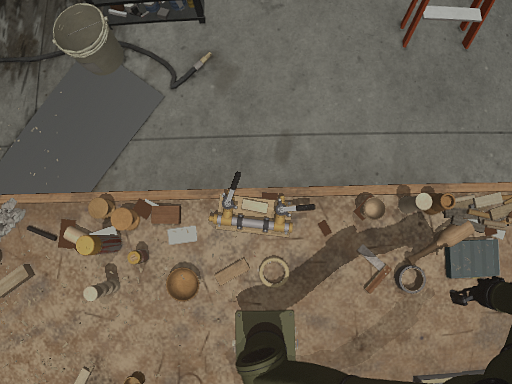

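View pics/scene0.png

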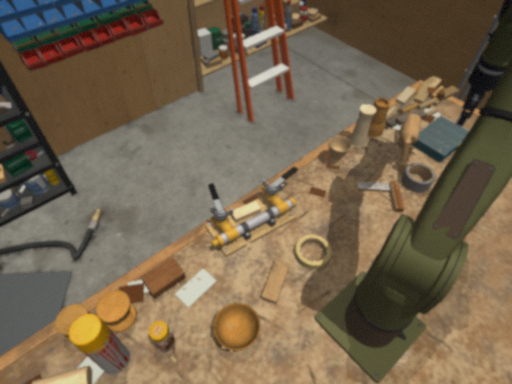

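Top view: the left valve (about 228,205) has its lever pointing away from the robot, so it is open. The right valve (about 283,210) has its lever pointing right, so it is shut. I'll zoom in and measure.

```bash
cat > h.py <<'E'
from cell import *
import cv2,numpy as np
from scipy.spatial.transform import Rotation as R
def ray_fixed(name,uv,z,view=None):
    c=calibration(name);K=np.array(c['K']);D=np.array(c['distortion'])
    if view is None:view=np.array(c['view'])
    u=cv2.undistortPoints(np.array(uv,float).reshape(-1,1,2),K,D).reshape(-1,2)
    d=np.c_[u[:,0],-u[:,1],-np.ones(len(u))]@view[:3,:3]
    o=-view[:3,:3].T@view[:3,3]
    return o+d*((z-o[2])/d[:,2])[:,None]
def wrist_view(s):
    T=np.eye(4);T[:3,:3]=R.from_rotvec(s['ee_rot']).as_matrix();T[:3,3]=s['ee_pos']
    return np.linalg.inv(T@np.array(calibration('wrist')['hand_eye']))
E
python3 - <<'E'
from h import *
p=cv2.imread('pics/top0.png')
cv2.imwrite('pics/c0.png',cv2.resize(p[160:250,190:330],None,fx=5.7,fy=5.7,interpolation=cv2.INTER_CUBIC))
m=(p.max(2)<55).astype(np.uint8)[160:250,190:330]
n,l,st,ce=cv2.connectedComponentsWithStats(m)
for i in range(1,n):
    if st[i,4]>15:
        ys,xs=np.nonzero(l==i);P=ray_fixed('top',np.c_[xs+190,ys+160],.095)
        v=cv2.fitLine(P[:,:2].astype(np.float32),2,0,.01,.01).ravel()
        print(st[i],P.mean(0).round(3),v.round(3))
E
```

```text
[ 38  11  13  19 110] [0.55  0.085 0.095] [ 0.922 -0.387  0.55   0.085]
[106  44  19   7  99] [ 0.455 -0.144  0.095] [ 0.059 -0.998  0.455 -0.144]
```

View pics/c0.png

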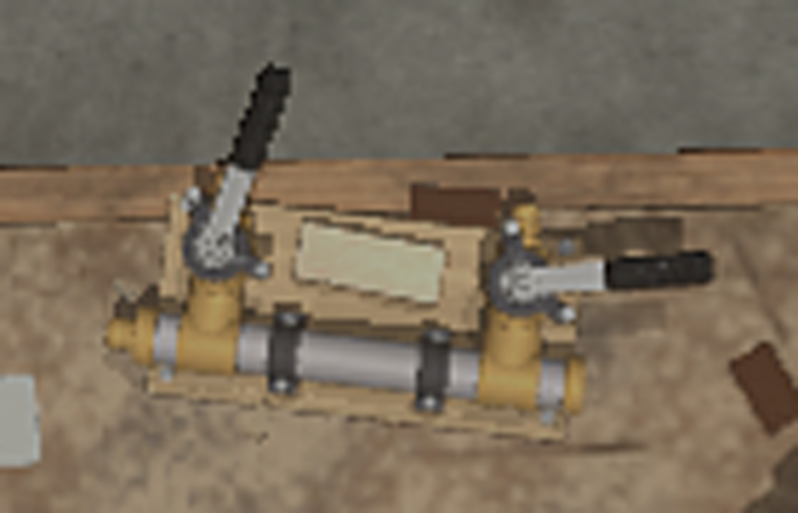

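```bash
cat >> h.py <<'E'
AR,AS=np.array([.472,.118]),np.array([.450,-.059])
def rel(targets):
    """targets rows x,y,z,yaw_deg(world dir of tool x) -> fractions"""
    s=observe();M=R.from_rotvec(s['ee_rot']).as_matrix();yaw=np.degrees(np.arctan2(M[1,0],M[0,0]))
    print('t',s['time_s'],'pos',s['ee_pos'].round(4),'yaw',yaw.round(1),'F',s['ft_force'].round(1),'q',np.round(s['q'],2))
    for t in targets:
        d=M.T@(np.array(t[:3])-s['ee_pos']);dy=(t[3]-yaw+180)%360-180
        print(np.round(t,3),(d/.3).round(3).tolist(),round(-dy/90,3))
def push(A,side,th,off=.0245,z=.153,r=.085):
    t=np.radians(th);u=np.array([np.cos(t),np.sin(t)]);n=np.array([-u[1],u[0]])
    p=A+r*u+side*off*n
    return [p[0],p[1],z,th+180]
E
python3 - <<'E'
from h import *
rel([[.36,-.33,.3,85],[.44,-.2,.3,110]])
E
```

```text
t 0.1 pos [ 0.1963 -0.5929  0.3032] yaw 18.3 F [ 0.4 -0.4 -0.3] q [ 1.28  0.69 -0.19  1.57  0.16  0.9  -0.22]
[ 0.36 -0.33  0.3  85.  ] [0.794, -0.66, 0.012] -0.741
[  0.44  -0.2    0.3  110.  ] [1.183, -0.988, 0.012] -1.019
```

Emit:
jog_arm(steps=[[-1,[0.4,-0.33,0.0],-0.35],[-1,[0.79,-0.66,0.0],-0.74],[-1,[0.79,-0.66,0.0],-0.74],[-1,[0.79,-0.66,0.0],-0.74],[-1,[0.79,-0.66,0.0],-0.74],[-1,[0.79,-0.66,0.0],-0.74],[-1,[0.79,-0.66,0.0],-0.74]])

```text
time_s: 0.98
ee_pos: [0.3593, -0.3305, 0.3037]
ee_rot: [-2.316, -2.122, 0.0]
ft_force: [-1.2, -0.8, -0.4]
opening: 0.0
grasp_force: 0.0
```

```bash
python3 - <<'E'
from h import *
rel([[.45,-.08,.3,130],[.48,.0,.3,150]])
E
```

```text
t 0.975 pos [ 0.3593 -0.3305  0.3037] yaw 85.0 F [-1.2 -0.8 -0.4] q [ 0.98  0.55 -0.52  1.96  0.39  0.73  0.14]
[ 4.5e-01 -8.0e-02  3.0e-01  1.3e+02] [0.858, 0.228, 0.013] -0.5
[  0.48   0.     0.3  150.  ] [1.133, 0.305, 0.013] -0.722
```

Emit:
jog_arm(steps=[[-1,[0.4,0.1,0.0],-0.25],[-1,[0.86,0.23,0.0],-0.5],[-1,[0.86,0.23,0.0],-0.5],[-1,[0.86,0.23,0.0],-0.5],[-1,[0.86,0.23,0.0],-0.5],[-1,[0.86,0.23,0.0],-0.5],[-1,[0.86,0.23,0.0],-0.5]])

```text
time_s: 1.85
ee_pos: [0.45, -0.0824, 0.3034]
ee_rot: [-1.337, -2.842, 0.004]
ft_force: [0.5, -0.3, -0.9]
opening: -0.0002
grasp_force: 0.0
```

```bash
python3 - <<'E'
from h import *
s=observe();p,d=capture('wrist');cv2.imwrite('pics/w1.png',p)
rel([push(AR,1,-23,.045,.3)])
print(np.array(calibration('wrist')['hand_eye']).round(3).tolist())
E
```

```text
t 1.9 pos [ 0.45   -0.0824  0.3035] yaw 129.6 F [ 0.1 -1.1  0.3] q [ 0.54  0.55 -0.72  2.03  0.53  0.75  0.19]
[5.68e-01 1.26e-01 3.00e-01 1.57e+02] [0.285, 0.746, 0.01] -0.304
[[-0.001, 0.948, 0.319, 0.083], [1.0, 0.001, -0.0, 0.001], [-0.0, 0.319, -0.948, -0.069], [0.0, 0.0, 0.0, 1.0]]
```

View pics/w1.png

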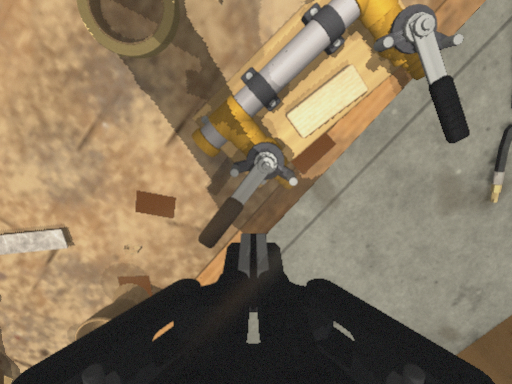

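The wrist view shows both valves. Spare has its bolt at (267,160) and its sleeve middle at (222,222). Run has its bolt at (424,25) and its sleeve middle at (449,109).

```bash
python3 - <<'E'
from h import *
V=wrist_view(observe())
b=ray_fixed('wrist',[[267,160],[424,25]],.105,V);c=ray_fixed('wrist',[[222,222],[449,109]],.097,V)
d=c-b
print(b.round(4),c.round(4),np.hypot(d[:,0],d[:,1]),np.degrees(np.arctan2(d[:,1],d[:,0])))
E
```

```text
[[ 0.4462 -0.0555  0.105 ]
 [ 0.4722  0.1128  0.105 ]] [[ 0.4543 -0.1375  0.097 ]
 [ 0.5459  0.0868  0.097 ]] [0.08232098 0.07813557] [-84.33157828 -19.41571598]
```

```bash
sed -i 's/^AR,AS=.*/AR,AS=np.array([.472,.116]),np.array([.448,-.058])/' h.py; python3 - <<'E'
from h import *
rel([push(AR,1,-21.5,.05,.3),push(AR,1,-21.5,.05,.152)])
E
```

```text
t 1.9 pos [ 0.45   -0.0824  0.3035] yaw 129.6 F [ 0.1 -1.1  0.3] q [ 0.54  0.55 -0.72  2.03  0.53  0.75  0.19]
[5.690e-01 1.310e-01 3.000e-01 1.585e+02] [0.295, 0.761, 0.01] -0.321
[5.690e-01 1.310e-01 1.520e-01 1.585e+02] [0.295, 0.762, 0.503] -0.321
```

Emit:
jog_arm(steps=[[-1,[0.1,0.25,0.0],-0.1],[-1,[0.2,0.5,0.0],-0.2],[-1,[0.295,0.76,0.0],-0.32],[-1,[0.295,0.76,0.0],-0.32],[-1,[0.295,0.76,0.0],-0.32],[-1,[0.295,0.76,0.2],-0.32],[-1,[0.295,0.76,0.35],-0.32],[-1,[0.295,0.76,0.45],-0.32],[-1,[0.295,0.76,0.5],-0.32],[-1,[0.295,0.76,0.5],-0.32]])

```text
time_s: 3.15
ee_pos: [0.5687, 0.1326, 0.1534]
ee_rot: [-0.583, -3.086, 0.003]
ft_force: [-0.4, 0.3, 0.2]
opening: -0.0001
grasp_force: 0.0
```

```bash
python3 - <<'E'
from h import *
p,d=capture('wrist');cv2.imwrite('pics/w2.png',p)
rel([push(AR,1,-21.5,.0245)]+[push(AR,1,t,.0245) for t in range(-25,-85,-8)])
E
```

```text
t 3.2 pos [0.5692 0.1334 0.1544] yaw 158.6 F [ 0.6 -0.1 -0.4] q [ 0.06  0.92 -0.66  1.79  0.83  0.73  0.14]
[5.600e-01 1.080e-01 1.530e-01 1.585e+02] [-0.003, -0.091, 0.005] 0.002
[5.59e-01 1.02e-01 1.53e-01 1.55e+02] [-0.007, -0.109, 0.005] 0.04
[5.57e-01 9.00e-02 1.53e-01 1.47e+02] [-0.013, -0.149, 0.005] 0.129
[5.52e-01 7.90e-02 1.53e-01 1.39e+02] [-0.014, -0.19, 0.005] 0.218
[5.46e-01 6.80e-02 1.53e-01 1.31e+02] [-0.008, -0.231, 0.005] 0.307
[5.39e-01 5.80e-02 1.53e-01 1.23e+02] [0.003, -0.271, 0.005] 0.396
[5.30e-01 4.90e-02 1.53e-01 1.15e+02] [0.019, -0.309, 0.005] 0.485
[5.20e-01 4.20e-02 1.53e-01 1.07e+02] [0.041, -0.344, 0.005] 0.574
[5.09e-01 3.60e-02 1.53e-01 9.90e+01] [0.067, -0.375, 0.005] 0.663
```

View pics/w2.png

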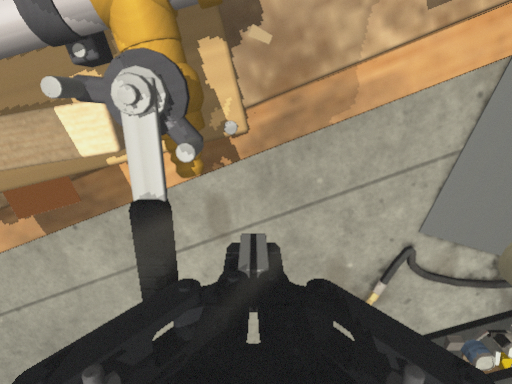

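The lever lies left of the fingers with clear space between, around (155,250) against (252,255). Next I sweep it clockwise.

Emit:
jog_arm(steps=[[-1,[0.0,-0.05,0.005],0.0],[-1,[-0.003,-0.09,0.005],0.0],[-1,[-0.007,-0.11,0.005],0.04],[-1,[-0.013,-0.15,0.005],0.13],[-1,[-0.014,-0.19,0.005],0.22],[-1,[-0.008,-0.23,0.005],0.31],[0.0,[0.003,-0.27,0.005],0.4],[-1,[0.003,-0.27,0.005],0.4]])

```text
time_s: 4.2
ee_pos: [0.5385, 0.0575, 0.1531]
ee_rot: [1.506, 2.756, -0.002]
ft_force: [0.1, -1.2, -0.3]
opening: 0.0018
grasp_force: 0.0
```

```bash
python3 - <<'E'
from h import *
p,d=capture('wrist');cv2.imwrite('pics/w3.png',p)
rel([push(AR,1,t,.0245) for t in range(-57,-105,-6)])
E
```

```text
t 4.25 pos [0.5383 0.0579 0.1529] yaw 122.8 F [-0.5  0.4  0.5] q [ 0.09  0.85 -0.48  1.93  0.73  0.54 -0.32]
[5.39e-01 5.80e-02 1.53e-01 1.23e+02] [-0.001, 0.002, -0.0] -0.002
[5.32e-01 5.10e-02 1.53e-01 1.17e+02] [-0.008, -0.028, -0.0] 0.064
[5.25e-01 4.50e-02 1.53e-01 1.11e+02] [-0.012, -0.059, -0.0] 0.131
[5.18e-01 4.00e-02 1.53e-01 1.05e+02] [-0.012, -0.09, -0.0] 0.198
[5.09e-01 3.60e-02 1.53e-01 9.90e+01] [-0.01, -0.121, -0.0] 0.264
[5.01e-01 3.20e-02 1.53e-01 9.30e+01] [-0.004, -0.151, -0.0] 0.331
[4.92e-01 3.00e-02 1.53e-01 8.70e+01] [0.005, -0.18, -0.0] 0.398
[4.83e-01 2.80e-02 1.53e-01 8.10e+01] [0.017, -0.209, -0.0] 0.464
```

View pics/w3.png

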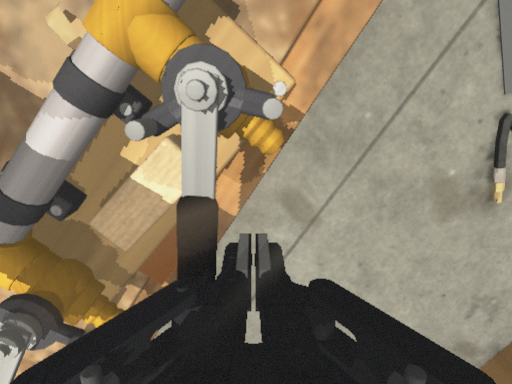

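The lever follows the fingers. It runs from the bolt at (200,88) straight down to the sleeve at (197,240), so it matches the tool yaw. I continue, then creep.

Emit:
jog_arm(steps=[[-1,[-0.008,-0.028,0],0.065],[-1,[-0.012,-0.059,0],0.13],[-1,[-0.012,-0.09,0],0.2],[-1,[-0.01,-0.105,0],0.23],[-1,[-0.01,-0.12,0],0.265],[-1,[-0.01,-0.12,0],0.265]])

```text
time_s: 5.0
ee_pos: [0.5107, 0.0378, 0.1527]
ee_rot: [2.04, 2.389, 0.003]
ft_force: [3.3, 2.0, -0.5]
opening: 0.0001
grasp_force: 2.0
```

```bash
python3 - <<'E'
from h import *
s=observe();M=R.from_rotvec(s['ee_rot']).as_matrix();print((M.T@s['ft_force']).round(1))
rel([push(AR,1,t,.0245) for t in range(-82,-108,-2)])
E
```

```text
[1.4 3.6 0.5]
t 5.0 pos [0.5107 0.0378 0.1527] yaw 99.0 F [ 3.3  2.  -0.5] q [ 0.04  0.81 -0.34  2.02  0.64  0.42 -0.64]
[5.08e-01 3.50e-02 1.53e-01 9.80e+01] [-0.007, -0.01, -0.001] 0.011
[5.05e-01 3.40e-02 1.53e-01 9.60e+01] [-0.01, -0.02, -0.001] 0.033
[5.02e-01 3.30e-02 1.53e-01 9.40e+01] [-0.012, -0.03, -0.001] 0.056
[4.99e-01 3.20e-02 1.53e-01 9.20e+01] [-0.014, -0.04, -0.001] 0.078
[4.96e-01 3.10e-02 1.53e-01 9.00e+01] [-0.015, -0.05, -0.001] 0.1
[4.94e-01 3.00e-02 1.53e-01 8.80e+01] [-0.016, -0.061, -0.001] 0.122
[4.91e-01 2.90e-02 1.53e-01 8.60e+01] [-0.017, -0.071, -0.001] 0.145
[4.87e-01 2.90e-02 1.53e-01 8.40e+01] [-0.017, -0.081, -0.001] 0.167
[4.84e-01 2.80e-02 1.53e-01 8.20e+01] [-0.017, -0.091, -0.001] 0.189
[4.81e-01 2.80e-02 1.53e-01 8.00e+01] [-0.017, -0.102, -0.001] 0.211
[4.78e-01 2.80e-02 1.53e-01 7.80e+01] [-0.016, -0.112, -0.001] 0.233
[4.75e-01 2.80e-02 1.53e-01 7.60e+01] [-0.015, -0.122, -0.001] 0.256
[4.72e-01 2.80e-02 1.53e-01 7.40e+01] [-0.014, -0.132, -0.001] 0.278
```

Emit:
jog_arm(steps=[[-1,[-0.003,-0.01,0],0.022],[-1,[-0.005,-0.02,0],0.044],[-1,[-0.008,-0.03,0],0.066],[-1,[-0.008,-0.03,0],0.066]])

```text
time_s: 5.5
ee_pos: [0.5021, 0.0343, 0.1527]
ee_rot: [2.162, 2.28, 0.003]
ft_force: [4.6, 3.6, 0.1]
opening: 0.0002
grasp_force: 2.0
```

Emit:
jog_arm(steps=[[-1,[-0.003,-0.01,0],0.022],[-1,[-0.003,-0.01,0],0.022]])

```text
time_s: 5.75
ee_pos: [0.4991, 0.0332, 0.1526]
ee_rot: [2.201, 2.242, 0.003]
ft_force: [3.6, 3.2, 1.1]
opening: -0.0001
grasp_force: 1.9
```

Emit:
jog_arm(steps=[[-1,[-0.003,-0.01,0],0.022],[-1,[-0.003,-0.01,0],0.022]])

```text
time_s: 6.0
ee_pos: [0.4961, 0.0322, 0.1526]
ee_rot: [2.239, 2.203, 0.003]
ft_force: [3.1, 3.0, 0.1]
opening: 0.0002
grasp_force: 1.9
```

Emit:
jog_arm(steps=[[-1,[-0.003,-0.01,0],0.022],[-1,[-0.003,-0.01,0],0.022]])

```text
time_s: 6.25
ee_pos: [0.4931, 0.0312, 0.1526]
ee_rot: [2.277, 2.164, 0.003]
ft_force: [3.3, 2.8, 0.8]
opening: 0.0001
grasp_force: 1.9
```

Emit:
jog_arm(steps=[[-1,[-0.003,-0.01,0],0.022],[-1,[-0.003,-0.01,0],0.022]])

```text
time_s: 6.5
ee_pos: [0.4911, 0.0306, 0.1527]
ee_rot: [2.314, 2.123, 0.006]
ft_force: [6.1, 3.6, -0.6]
opening: 0.0002
grasp_force: 2.8
```

Emit:
jog_arm(steps=[[-1,[0,-0.01,0],0.01],[-1,[0,-0.01,0],0.01]])

```text
time_s: 6.75
ee_pos: [0.4899, 0.0303, 0.1528]
ee_rot: [2.33, 2.103, 0.01]
ft_force: [9.7, 1.3, -4.2]
opening: 0.0003
grasp_force: 4.6
```

Emit:
jog_arm(steps=[[-1,[0,-0.01,0],0],[-1,[0,-0.01,0],0]])

```text
time_s: 7.0
ee_pos: [0.4888, 0.0303, 0.1529]
ee_rot: [2.329, 2.1, 0.014]
ft_force: [13.3, 0.5, -7.7]
opening: -0.0
grasp_force: 6.5
```

Emit:
jog_arm(steps=[[-1,[0,-0.01,0],0],[-1,[0,-0.01,0],0]])

```text
time_s: 7.25
ee_pos: [0.4877, 0.0303, 0.1529]
ee_rot: [2.329, 2.097, 0.019]
ft_force: [17.7, -1.3, -10.1]
opening: 0.0003
grasp_force: 8.5
```

Emit:
jog_arm(steps=[[-1,[0,-0.008,0],0],[-1,[0,-0.008,0],0],[-1,[0,-0.008,0],0]])

```text
time_s: 7.62
ee_pos: [0.487, 0.0303, 0.153]
ee_rot: [2.328, 2.095, 0.022]
ft_force: [21.1, -3.7, -13.0]
opening: -0.0
grasp_force: 10.1
```

Run is pressed firmly on its stop at about 21 N. I back off, lift and check.

Emit:
jog_arm(steps=[[-1,[0,0.04,0],0],[-1,[0,0.12,0],0],[-1,[0,0.15,0],0],[-1,[0,0.15,-0.2],0],[-1,[0,0.15,-0.4],0],[-1,[0,0.15,-0.5],0],[-1,[0,0.15,-0.5],0]])

```text
time_s: 8.5
ee_pos: [0.5224, 0.026, 0.3041]
ee_rot: [2.331, 2.103, 0.001]
ft_force: [-1.0, -0.3, -1.3]
opening: -0.0001
grasp_force: 0.0
```

```bash
python3 - <<'E'
from h import *
p,d=capture('wrist');cv2.imwrite('pics/w4.png',p)
rel([push(AS,-1,-85.5,.055,.3),push(AS,-1,-85.5,.055,.153)])
E
```

```text
t 8.55 pos [0.5217 0.0257 0.3025] yaw 84.1 F [-0.2 -1.1 -0.6] q [ 0.16  0.59 -0.48  1.86  0.38  0.78 -0.63]
[ 0.4   -0.147  0.3   94.5  ] [-0.614, -0.345, 0.009] -0.115
[ 0.4   -0.147  0.153 94.5  ] [-0.614, -0.344, 0.499] -0.115
```

View pics/w4.png

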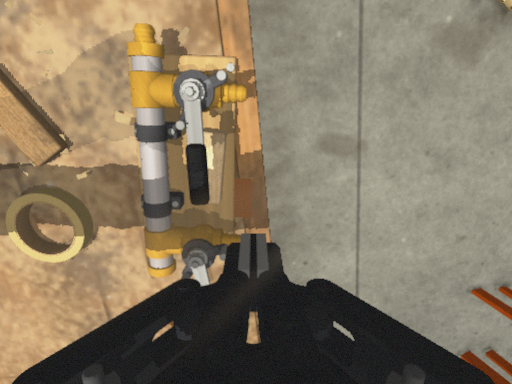

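The run lever is across, from (190,90) to (198,200), against its pin at (180,127). Now the spare valve.

Emit:
jog_arm(steps=[[-1,[-0.2,-0.11,0],-0.04],[-1,[-0.4,-0.22,0],-0.08],[-1,[-0.61,-0.34,0],-0.115],[-1,[-0.61,-0.34,0],-0.115],[-1,[-0.61,-0.34,0.2],-0.115],[-1,[-0.61,-0.34,0.35],-0.115],[-1,[-0.61,-0.34,0.45],-0.115],[-1,[-0.61,-0.34,0.5],-0.115],[-1,[-0.61,-0.34,0.5],-0.115]])

```text
time_s: 9.68
ee_pos: [0.4004, -0.1447, 0.1506]
ee_rot: [-2.128, -2.304, 0.007]
ft_force: [0.1, -1.3, 1.2]
opening: -0.0001
grasp_force: 0.0
```

```bash
python3 - <<'E'
from h import *
p,d=capture('wrist');cv2.imwrite('pics/w5.png',p)
rel([push(AS,-1,t) for t in range(-86,-20,8)])
E
```

```text
t 9.725 pos [ 0.4011 -0.1449  0.1515] yaw 94.5 F [-0.2 -0.5 -0.5] q [ 0.35  0.76 -0.18  2.27  0.78  0.18 -0.48]
[ 0.429 -0.145  0.153 94.   ] [-0.006, 0.094, -0.006] 0.006
[  0.442  -0.146   0.153 102.   ] [-0.015, 0.135, -0.006] -0.083
[  0.454  -0.146   0.153 110.   ] [-0.018, 0.176, -0.006] -0.172
[  0.466  -0.145   0.153 118.   ] [-0.016, 0.217, -0.006] -0.261
[  0.478  -0.141   0.153 126.   ] [-0.008, 0.257, -0.006] -0.35
[  0.489  -0.136   0.153 134.   ] [0.006, 0.296, -0.006] -0.439
[ 5.00e-01 -1.30e-01  1.53e-01  1.42e+02] [0.025, 0.332, -0.007] -0.528
[ 5.09e-01 -1.22e-01  1.53e-01  1.50e+02] [0.049, 0.366, -0.007] -0.617
[ 5.18e-01 -1.13e-01  1.53e-01  1.58e+02] [0.077, 0.396, -0.007] -0.705
```

View pics/w5.png

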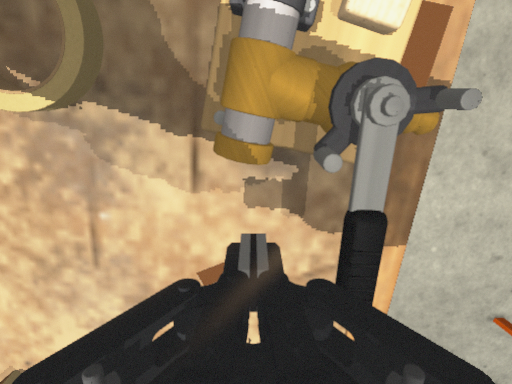

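The fingers (252,255) are left of the spare lever (360,260) and clear of it. Now the anticlockwise sweep.

Emit:
jog_arm(steps=[[-1,[-0.003,0.05,-0.005],0.0],[-1,[-0.006,0.09,-0.005],0.0],[-1,[-0.01,0.115,-0.005],-0.04],[-1,[-0.015,0.135,-0.005],-0.083],[-1,[-0.018,0.176,-0.005],-0.172],[-1,[-0.016,0.217,-0.005],-0.26],[-1,[-0.008,0.257,-0.005],-0.35],[-1,[0.006,0.296,-0.005],-0.44],[-1,[0.006,0.296,-0.005],-0.44]])

```text
time_s: 10.85
ee_pos: [0.4897, -0.1371, 0.1538]
ee_rot: [-1.228, -2.889, 0.002]
ft_force: [-3.4, -0.7, 0.9]
opening: -0.0001
grasp_force: 1.3
```

```bash
python3 - <<'E'
from h import *
p,d=capture('wrist');cv2.imwrite('pics/w6.png',p)
rel([push(AS,-1,t) for t in range(-46,2,6)])
E
```

```text
t 10.9 pos [ 0.4897 -0.1372  0.1538] yaw 133.9 F [-3.3  1.1 -0.6] q [ 0.51  0.84 -0.54  2.02  0.87  0.53  0.09]
[  0.489  -0.136   0.153 134.   ] [0.003, 0.002, 0.003] -0.001
[ 4.97e-01 -1.31e-01  1.53e-01  1.40e+02] [-0.004, 0.032, 0.003] -0.068
[ 5.05e-01 -1.26e-01  1.53e-01  1.46e+02] [-0.008, 0.062, 0.003] -0.134
[ 5.12e-01 -1.20e-01  1.53e-01  1.52e+02] [-0.008, 0.093, 0.003] -0.201
[ 5.18e-01 -1.13e-01  1.53e-01  1.58e+02] [-0.005, 0.124, 0.002] -0.268
[ 5.23e-01 -1.05e-01  1.53e-01  1.64e+02] [0.001, 0.154, 0.002] -0.334
[ 5.27e-01 -9.70e-02  1.53e-01  1.70e+02] [0.01, 0.184, 0.002] -0.401
[ 5.31e-01 -8.80e-02  1.53e-01  1.76e+02] [0.022, 0.212, 0.002] -0.468
```

View pics/w6.png

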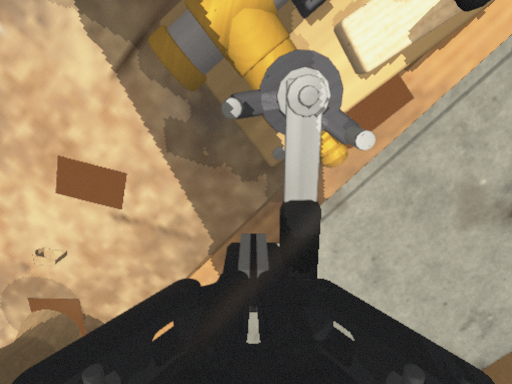

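The lever is following, from the bolt at (308,95) to the sleeve at (301,240), with its open stop pin at (365,140). I continue to just before the stop range.

Emit:
jog_arm(steps=[[-1,[-0.004,0.03,0],-0.067],[-1,[-0.008,0.06,0],-0.134],[-1,[-0.008,0.09,0],-0.2],[-1,[-0.005,0.12,0],-0.267],[-1,[-0.005,0.12,0],-0.267]])

```text
time_s: 11.52
ee_pos: [0.5169, -0.1136, 0.1537]
ee_rot: [-0.601, -3.082, 0.003]
ft_force: [-2.8, -2.0, 0.2]
opening: -0.0002
grasp_force: 1.6
```

Emit:
jog_arm(steps=[[-1,[-0.003,0.01,0],-0.022],[-1,[-0.003,0.01,0],-0.022]])

```text
time_s: 11.78
ee_pos: [0.5186, -0.1114, 0.1537]
ee_rot: [-0.548, -3.091, 0.004]
ft_force: [-4.2, -3.1, 1.8]
opening: 0.0003
grasp_force: 2.0
```

Emit:
jog_arm(steps=[[-1,[-0.003,0.01,0],-0.022],[-1,[-0.003,0.01,0],-0.022]])

```text
time_s: 12.02
ee_pos: [0.5204, -0.109, 0.1537]
ee_rot: [-0.494, -3.1, 0.004]
ft_force: [-4.6, -3.3, 0.2]
opening: 0.0005
grasp_force: 2.0
```

Emit:
jog_arm(steps=[[-1,[-0.003,0.01,0],-0.022],[-1,[-0.003,0.01,0],-0.022]])

```text
time_s: 12.28
ee_pos: [0.5222, -0.1065, 0.1536]
ee_rot: [-0.441, -3.108, 0.004]
ft_force: [-4.4, -3.3, 0.6]
opening: 0.0
grasp_force: 2.0
```

Emit:
jog_arm(steps=[[-1,[-0.003,0.01,0],-0.022],[-1,[-0.003,0.01,0],-0.022]])

```text
time_s: 12.52
ee_pos: [0.5235, -0.1046, 0.1535]
ee_rot: [-0.388, -3.114, 0.007]
ft_force: [-4.8, -4.4, 1.5]
opening: -0.0001
grasp_force: 2.7
```

Emit:
jog_arm(steps=[[-1,[-0.003,0.01,0],-0.022],[-1,[-0.003,0.01,0],-0.022]])

```text
time_s: 12.78
ee_pos: [0.5244, -0.1035, 0.1535]
ee_rot: [-0.336, -3.119, 0.012]
ft_force: [-5.4, -7.1, 4.2]
opening: 0.0
grasp_force: 4.3
```

Emit:
jog_arm(steps=[[-1,[-0.003,0.01,0],-0.022],[-1,[-0.003,0.01,0],-0.022]])

```text
time_s: 13.02
ee_pos: [0.5253, -0.1025, 0.1535]
ee_rot: [-0.284, -3.123, 0.017]
ft_force: [-7.9, -10.3, 6.4]
opening: -0.0002
grasp_force: 6.1
```

Emit:
jog_arm(steps=[[-1,[0,0.01,0],0],[-1,[0,0.01,0],0]])

```text
time_s: 13.28
ee_pos: [0.5256, -0.1015, 0.1535]
ee_rot: [-0.287, -3.122, 0.023]
ft_force: [-8.3, -14.2, 8.1]
opening: -0.0003
grasp_force: 7.9
```

Emit:
jog_arm(steps=[[-1,[0,0.01,0],0],[-1,[0,0.01,0],0]])

```text
time_s: 13.52
ee_pos: [0.5259, -0.1006, 0.1535]
ee_rot: [-0.289, -3.121, 0.028]
ft_force: [-7.6, -17.9, 9.2]
opening: 0.0002
grasp_force: 9.7
```

Emit:
jog_arm(steps=[[-1,[0,0.008,0],0],[-1,[0,0.008,0],0],[-1,[0,0.008,0],0]])

```text
time_s: 13.9
ee_pos: [0.5261, -0.0999, 0.1535]
ee_rot: [-0.291, -3.12, 0.033]
ft_force: [-7.9, -21.5, 11.9]
opening: -0.0001
grasp_force: 11.3
```

Emit:
jog_arm(steps=[[-1,[0,-0.04,0],0],[-1,[0,-0.12,0],0],[-1,[0,-0.15,0],0],[-1,[0,-0.15,-0.2],0],[-1,[0,-0.15,-0.4],0],[-1,[0,-0.15,-0.5],0],[-1,[0,-0.15,-0.5],0],[-1,[0,-0.15,-0.5],0]])

```text
time_s: 14.9
ee_pos: [0.5218, -0.1328, 0.3032]
ee_rot: [-0.275, -3.129, -0.0]
ft_force: [-0.4, -0.9, 0.9]
opening: -0.0001
grasp_force: 0.0
```

```bash
python3 - <<'E'
from h import *
p,d=capture('wrist');t,_=capture('top')
cv2.imwrite('pics/w7.png',np.hstack([cv2.resize(p,(400,300)),cv2.resize(t[160:250,190:310],(400,300))]))
print(observe()['ft_force'])
E
```

```text
[-0.02655112  0.54996008 -0.51158712]
```

View pics/w7.png

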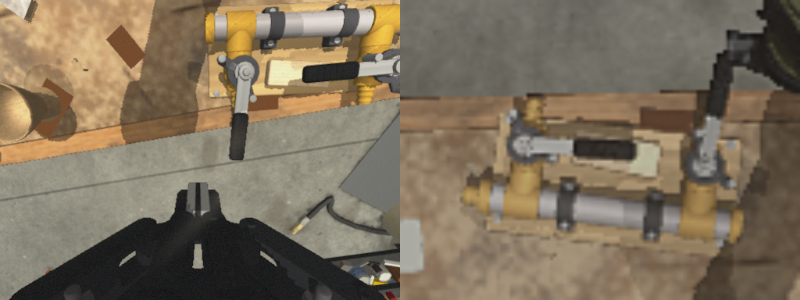

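Both levers are on their stops: spare along its outlet (left picture, (243,72) to (237,155)), run across. The gripper is clear.

```bash
python3 -c "
from cell import *
print(job_done())"
```

```text
the job is handed in; nothing more can be done
None
```

The changeover is done and handed in: I shut the left valve first, then opened the right one, pressing each lever onto its stop with about 21 N; no bystander was touched, and it took about 15 s of the 69 s allowed.

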